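Dock the hand warmer and switch its charger on

ROBOT

A 7-joint arm with a two-finger parallel gripper is mounted at the origin on the work surface. World frame = base frame: x ahead of the robot, y to its left, z up, the work surface at z = 0. Lengths are in m, angles in rad, forces in N, time in s.
With the tool pointing down it reaches from about 0.4 to 0.875 m from the base axis. Payload 19.3 kg.
Tool frame: the origin (TCP) lies at the very end of the fingers, on their centre line; the grasp point (between the pads) lies 19 mm behind it; z points along the fingers, y is the line along which they close (so a half turn about z gives the same grasp; the last joint's range is limited). The gripper opens to 85 mm and grips with 20 to 120 N. Pads are 22 mm wide; open, the fingers measure 114 mm over their backs; the gripper's body (76 mm by 85 mm) begins 54 mm behind the grasp point. The pads swing forward as they close: fully open they stand 13 mm farther back than shut.
Start: joints at [-1.232, 0.521, -0.036, 1.599, 0.021, 1.021, -0.113], TCP at [0.248, 0.573, 0.231] pointing down, gripper open.
Joint ranges: [-2.91, 2.91], [-0.3, 2.13], [-1.5, 1.42], [0.17, 2.43], [-1.26, 4.41], [0.16, 1.93], [-2.52, 2.52]. Speed limits (rad/s): [1.89, 1.89, 2.39, 2.39, 3.01, 3.01, 3.01].

INTERFACE

Orientations are given as [roll, pitch, yaw] about the fixed x, y, z axes, in that order (R = Rz(yaw) Ry(pitch) Rx(roll)).
In Python, from workcell import observe, grab_frame, job_done gives the robot as it stands.
- The arm moves only by the tool move_arm, never from a script. Its argument "plan" is a list that holds one entry, the list of rows, each a list of 7 numbers: the shift along the tool's x, y, z each as a share of 0.02 m, from -1 to 1, then the turn, a rotation vector about the tool's x, y, z each as a share of 6 degrees, from -1 to 1, then the opening, from -1 (shut) to 1 (fully open). A call has exactly 10 rows; each row shifts and turns the commanded pose from where the row before left it, along the tool's axes as they then stand; what a row does not reach is not made up. A row lasts 1/10 s, in which the tool goes at most 50 mm and 8.59 degrees, less where a joint would pass 70% of its speed; a pose out of reach is approached as far as the arm can. A call with a number of a shift or a turn outside -1 to 1 is refused whole. A call with a gripper value outside its range is refused whole. The fingers move at their own pace and stop on an object; "grip_force" is the grip in N (left out, the last holds). Time passes only in rows, so rows that do not move let the fingers close, or fill a call up. It gives the time, the measured TCP pose, the force, the opening and the grip force at its end, in the units of the state.
- observe(): the state, without advancing time (a new reading comes with each control period).
- grab_frame(name): name is "side" or "top" or "wrist"; returns a dict with "color" (384x512x3 uint8, red, green, blue), "intrinsics" (3x3 intrinsics, pixels), "position" and "orientation" of the camera in the world; the wrist camera has in their place "tool_from_camera" (4x4, takes a point from camera to tool coordinates, whose origin is the TCP and whose axes are the flange's). Camera axes: x right, y down, z forward; pixel columns grow to the right and rows downward; lengths in m; the calibration is good to about 2 mm. A picture is of the moment at which its call begins: read the wrist's pose just before it. There is no depth.
- job_done(): hands the job in; it is judged then, once.
The state is a dict: "clock": time; "qpos": joint angles; "qd": joint speeds; "joint_efforts": joint torques, N m; "position": TCP position; "tool_rot": TCP orientation; "force": force on the tool from outside, world axes, zero at the start; "moment": the same for the moment, N m; "grip_width": finger opening in m; "finger_force": force on a finger pad.
Only numpy, scipy, OpenCV 4.12 (cv2) and the standard library are available. Lean on these libraries where they do the work, as an engineer would, in place of code of your own. Each camera call takes 0.05 s, during which the arm holds its last target. There are 200 camera calls.

TASK

Put the silver hand warmer case on to charge: slide it down the sloping cradle of the white charging dock, end first, until it is fully home in the slot at the low end, and let go of it. Only then push the dock's red switch lever all the way over to on. Leave the vitamin tube, the ashtray and the spoon rest where they stand.

Things in the scene. Friction and masses are not known exactly. Their poses are not given: they have to be found in the camera images.
- case: The hand warmer case: a flat silver aluminium slab, 100 long (its x) by 50 wide (its y) by 18 mm thick (its z), about 160 g, the same at both ends. It starts lying flat on the nightstand. Origin: centre of its underside.
- case_mid (a point): The middle of the case, 9 mm above the centre of its underside.
- dock: The charging dock, fixed: a white base plate 130 (x) by 230 (y) by 12 mm high, carrying the cradle and, on its right (-y) part, the switch. Origin: on the nightstand's surface, under the middle of the cradle; the plate runs from 60 mm at +y to 170 mm at -y of it. Its x axis points away from the robot's side, z up.
- cradle: The sloping cradle, fixed on the dock, 30 degrees to the level: low on the robot's side, rising away from it. Origin: bottom end of the slot, on the bed's surface, midway across (dock x -50, z 30 mm). x up the slope, y left across it, z square out of the bed (up and towards the robot). Bed: blue strip 30 mm wide, x 0 to 94 mm, nothing beside it above the slot.
- slot_mouth (a point): Middle of the slot's mouth, cradle x 30, y 0, z 10 mm. The slot, in a white pocket over the bed's low end, is 53 wide by 20 mm high inside, straight from its stop at x 0 to x 30; thin flared lips at the sides and on the cover widen it to about 60 by 24 mm at x 40. Outside it is 65 mm wide (70 at the lips); the cover's top is 25 mm (its lip 29 mm) above the bed.
- seat (a point): Where the middle of the case is when fully home (cradle x 50, y 0, z 9 mm): flat on the bed, its length along cradle x, one end against the stop, 30 mm of it in the slot and 70 mm outside. It goes in end first, down the slope along cradle -x; the friction may or may not hold it on the slope.
- switch (a joint): The dock's red toggle lever, rad: about 0 is off (leaning towards the robot's side, dock -x), 1.0 is fully on (leaning to dock +x). It swings in the dock's x-z plane and stays where it is left, held by slight friction.
- switch_tip (a point): The tip of the red lever (centre of its 26 mm red ball, 50 mm from the hinge, which lies 34 mm above the nightstand and 130 mm to dock -y of the dock's origin; leaning 0.5 rad to either side at the ends of its swing, so 78 mm up and 24 mm either side of the hinge; about 1.5 N moves it. Its grey block is 70 by 50 mm and 37 mm high).
- tube: Bystander: clear vitamin tube with a white snap cap, upright, 32 mm across, 99 mm high. Origin: centre of its underside.
- ashtray: Bystander: brown ceramic ashtray, empty, 100 mm across, 32 mm high. Origin: centre of its underside.
- spoon_rest: Bystander: wooden spoon rest, 120 by 70 by 20 mm. Origin: centre of its underside.
Mind the look-alikes: they are no part of the job. What is shaped like the case but green or pink is not meant.

How it is judged:
By the outcome, as a careful person would: the job done as asked, in the order asked, and still so for the second after the job is handed in, with the robot touching nothing.
It also fails if it takes over 51 s, if anything falls off the work surface, if the arm or the gripper's body presses on something with over 40 N, if the wrist force passes 120 N, or if a joint passes its speed limit or range.

## Working session

There is one attempt and no reset: what is moved stays moved. The work goes in short steps, Python scripts to look and compute and a tool call to move; the robot and the scene stay as the last step left them, time stands still between calls to the robot, and variables do not carry over. Pictures are saved under pics/ and viewed, at most 13 in all, crops included, and the job is handed in when it is done.

Besides the shell and the picture viewer there is one more tool, called after "Request:" in YAML: its name, and indented under it one key for each argument. move_arm: Moves the arm, as the interface text tells. Shift numbers are shares of 0.02 m and turn numbers shares of 6 degrees, none past 1 either way. Its arguments: {"type":"object","properties":{"plan":{"type":"array"},"grip_force":{"type":"number"}},"required":["plan"]}

```bash
mkdir -p pics; ls
python3 - <<'E'
from workcell import *
import cv2,numpy as np
s=observe(); print({k:np.round(v,3).tolist() for k,v in s.items()})
for n in("side","top"):
    f=grab_frame(n); cv2.imwrite(f"pics/{n}0.png",cv2.cvtColor(f["color"],cv2.COLOR_RGB2BGR)); print(n,{k:np.round(v,4).tolist() for k,v in f.items() if k!="color"})
f=grab_frame("wrist");cv2.imwrite("pics/w0.png",cv2.cvtColor(f["color"],cv2.COLOR_RGB2BGR));print({k:np.round(v,4).tolist() for k,v in f.items() if k!="color"})
E
```

```text
pics
{'clock': 0.0, 'qpos': [-1.232, 0.522, -0.036, 1.6, 0.021, 1.021, -0.113], 'qd': [-0.002, -0.001, 0.0, -0.001, 0.0, 0.0, 0.0], 'joint_efforts': [-0.0, -92.709, 1.979, -36.995, 0.018, 0.008, 0.0], 'position': [0.248, 0.573, 0.231], 'tool_rot': [-3.14, 0.0, 2.733], 'force': [-0.198, 0.271, 0.806], 'moment': [0.07, 0.004, -0.007], 'finger_force': 0.0, 'grip_width': 0.085}
side {'intrinsics': [[368.2023, 0.0, 257.1669], [0.0, 368.2023, 190.9255], [0.0, 0.0, 1.0]], 'position': [0.2875, -0.5907, 0.5212], 'orientation': [-2.1151, 0.0161, -0.3139]}
top {'intrinsics': [[413.4946, 0.0, 257.5906], [0.0, 413.4946, 192.4577], [0.0, 0.0, 1.0]], 'position': [0.3456, 0.1269, 0.9438], 'orientation': [-2.9458, -0.0303, -1.5929]}
{'intrinsics': [[277.7024, 0.0, 256.231], [0.0, 277.7024, 198.0273], [0.0, 0.0, 1.0]], 'tool_from_camera': [[-0.0004, -0.9514, -0.3079, 0.0808], [1.0, -0.0006, 0.0008, 0.0011], [-0.0009, -0.3079, 0.9514, -0.1424], [0.0, 0.0, 0.0, 1.0]]}
```

View pics/top0.png

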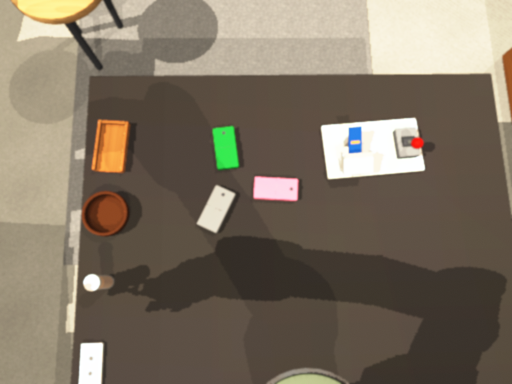

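View pics/side0.png

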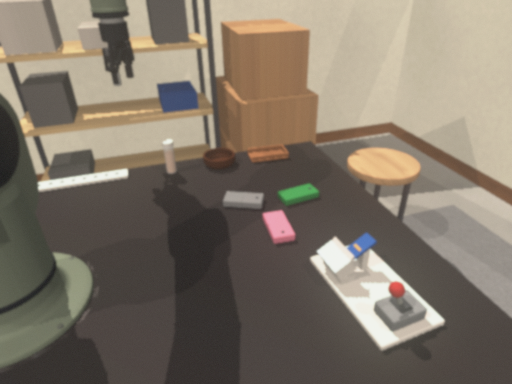

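The top view shows the possible cases: silver at (216,210), green at (226,148), pink at (276,189), and a white strip with dots at (91,365). The silver slab at (216,210) fits, because the green and pink ones are excluded and the strip is white and longer. The dock is at about (373,148), with its red ball at (418,143).

```bash
cat > h.py <<'E'
import numpy as np,cv2
from scipy.spatial.transform import Rotation as R
from scipy.optimize import minimize
from workcell import *
def cam(n):
    f=grab_frame(n)
    if n=="wrist": raise ValueError
    return f["color"],np.array(f["intrinsics"]),R.from_euler("xyz",f["orientation"]).as_matrix(),np.array(f["position"])
def proj(P,K,Rm,t):
    q=(np.asarray(P)-t)@Rm@K.T
    return q[:,:2]/q[:,2:]
def box(x0,x1,y0,y1,z0,z1): return np.array([[x,y,z] for x in(x0,x1) for y in(y0,y1) for z in(z0,z1)])
def place(P,p): # x,y,yaw on table
    return P@R.from_euler("z",p[2]).as_matrix().T+[p[0],p[1],0]
def onplane(uv,z,K,Rm,t):
    d=Rm@np.linalg.solve(K,[uv[0],uv[1],1]); return t+d*(z-t[2])/d[2]
def iou(mask,P,c,S=4):
    h=cv2.convexHull((proj(P,*c)*S*16).round().astype(np.int32))
    m=np.zeros((384*S,512*S),np.uint8);cv2.fillConvexPoly(m,h,1,shift=4)
    M=cv2.resize(mask,None,fx=S,fy=S,interpolation=cv2.INTER_NEAREST)
    return (m&M).sum()/(m|M).sum()
def comp(m,seed):
    n,l=cv2.connectedComponents(m.astype(np.uint8)); return (l==l[seed[1],seed[0]]).astype(np.uint8)
E
cat > m.py <<'E'
from h import *
it,*ct=cam("top"); is_,*cs=cam("side")
def gray(i,lo): 
    i=i.astype(int); return (i.min(2)>lo)
m1=comp(gray(it,70),(216,210)); m2=comp(gray(is_,55),(243,200))
mp=comp((it.max(2)>90),(390,165)); mp=cv2.morphologyEx(mp,cv2.MORPH_CLOSE,np.ones((9,9)))
print(m1.sum(),m2.sum(),mp.sum())
cb=box(-.05,.05,-.025,.025,0,.018)
p0=onplane((216,210),.01,*ct); print("case seed",p0)
def fit(f,p0,s=(.01,.01,.1)):
    p0=np.array(p0);sim=[p0]+[p0+np.eye(3)[i]*s[i] for i in range(3)]
    r=minimize(f,p0,method="Nelder-Mead",options=dict(initial_simplex=sim,xatol=1e-4,fatol=1e-5)); return r.x,r.fun
for w in((1,1),(1,0),(0,1)):
    print("case",w,fit(lambda p:-w[0]*iou(m1,place(cb,p),ct)-w[1]*iou(m2,place(cb,p),cs),[p0[0],p0[1],np.radians(-30)]))
db=box(-.065,.065,-.17,.06,0,.012)
d0=onplane((373,148),.012,*ct)
pd=None
for yaw in(0.04,):
    pd,v=fit(lambda p:-iou(mp,place(db,p),ct),[d0[0],d0[1]+.055,yaw]);print("dock",pd,v)
# checks
for im,c,n in((it,ct,"top"),(is_,cs,"side")):
    a=im.astype(int); red=(a[...,0]>150)&(a[...,1]<60)&(a[...,2]<60); blue=(a[...,2]>120)&(a[...,0]<70)
    ys,xs=np.nonzero(red);yb,xb=np.nonzero(blue)
    tip=np.array([[-.024,-.13,.078]]); 
    print(n,"red",xs.mean(),ys.mean(),"pred",proj(place(tip,pd),*c),"blue box",xb.min(),xb.max(),yb.min(),yb.max())
    o=cv2.resize(cv2.cvtColor(im,cv2.COLOR_RGB2BGR),None,fx=4,fy=4,interpolation=cv2.INTER_CUBIC)
    cr=R.from_euler("y",-30,degrees=True).as_matrix()
    bed=np.array([[0,-.015,0],[.094,-.015,0],[.094,.015,0],[0,.015,0]])@cr.T+[-.05,0,.03]
    L=[bed,np.array([[-.065,-.17,.012],[.065,-.17,.012],[.065,.06,.012],[-.065,.06,.012]])]
    for q in L: cv2.polylines(o,[(proj(place(q,pd),*c)*4+2).astype(np.int32)],True,(0,255,0),1)
    x,y=((310,105) if n=="top" else (300,220)); cv2.imwrite(f"pics/dock_{n}.png",o[y*4:(y+(90 if n=='top' else 125))*4,x*4:(x+(125 if n=='top' else 145))*4])
    if n=="top": cv2.imwrite("pics/case_top.png",o[110*4:245*4,180*4:310*4])
a=cv2.imread("pics/dock_top.png");b=cv2.imread("pics/dock_side.png")
cv2.imwrite("pics/cases.png",cv2.imread("pics/case_top.png"))
w=600;cc=np.zeros((900,w,3),np.uint8);cc[:a.shape[0],:a.shape[1]]=a;cc[380:380+b.shape[0],:b.shape[1]]=b;cv2.imwrite("pics/docks.png",cv2.resize(cc,None,fx=.66,fy=.66))
E
python3 m.py
```

```text
1104 178061 116628
case seed [0.49103221 0.19019628 0.01      ]
case (1, 1) (array([ 0.49393673,  0.19010249, -0.45732854]), np.float64(-0.9410419271447826))
case (1, 0) (array([ 0.49393673,  0.19010249, -0.45732854]), np.float64(-0.9373549883990719))
case (0, 1) (array([ 0.48820281,  0.18980477, -0.53630073]), np.float64(-0.0037399389324659343))
dock [ 0.49138755 -0.04874219 -0.29930001] -0.04932691931552134
top red 417.2352941176471 142.35294117647058 pred [[382.56106073 230.65206129]] blue box 349 360 128 151m.py:25: RuntimeWarning: Mean of empty slice.
  print(n,"red",xs.mean(),ys.mean(),"pred",proj(place(tip,pd),*c),"blue box",xb.min(),xb.max(),yb.min(),yb.max())
  ret = ret.dtype.type(ret / rcount)
Traceback (most recent call last):
  File "m.py", line 25, in <module>
    print(n,"red",xs.mean(),ys.mean(),"pred",proj(place(tip,pd),*c),"blue box",xb.min(),xb.max(),yb.min(),yb.max())
                                                                               ~~~~~~^^
ValueError: zero-size array to reduction operation minimum which has no identity
```

```bash
python3 - <<'E'
s=open("m.py").read()
s=s.replace('m2=comp(gray(is_,55),(243,200))','roi=np.zeros((384,512),bool);roi[185:215,215:272]=1; m2=comp((is_.max(2)>70)&roi,(243,200))')
s=s.replace('mp=comp((it.max(2)>90),(390,165)); ','roi=np.zeros((384,512),bool);roi[110:188,312:432]=1; mp=comp((it.max(2)>100)&roi,(390,170)); print(is_[288:292:2,395:399:2].tolist(),is_[245,362],it[105,300:440:20].max(1)); ')
s=s.replace('red=(a[...,0]>150)&(a[...,1]<60)&(a[...,2]<60); blue=(a[...,2]>120)&(a[...,0]<70)','red=(a[...,0]>120)&(a[...,1]<.4*a[...,0])&(a[...,2]<.4*a[...,0]); blue=(a[...,2]>90)&(a[...,0]<.5*a[...,2])')
s=s.replace('ys,xs=','red[:,:330]=0;red[240 if n=="top" else 384:]=0;blue[:,:330]=0;ys,xs=')
open("m.py","w").write(s)
E
python3 m.py
```

```text
[[[215, 87, 78], [217, 89, 82]], [[196, 85, 76], [199, 86, 78]]] [ 87 123 191] [93 94 94 95 95 97 96]
1104 1512 5605
case seed [0.49103221 0.19019628 0.01      ]
case (1, 1) (array([ 0.49416133,  0.19056613, -0.45930106]), np.float64(-1.3704176642671877))
case (1, 0) (array([ 0.49379036,  0.19029077, -0.45256191]), np.float64(-0.9381221719457014))
case (0, 1) (array([ 0.49341057,  0.18939244, -0.56072287]), np.float64(-0.4380574826560951))
dock [ 0.63133732 -0.12673433  0.05841403] -0.9392554104831247
top red 417.23853211009174 142.40366972477065 pred [[416.98610222 146.36765714]] blue box 348 360 127 152
side red 397.0 285.2857142857143 pred [[393.00766601 291.61784157]] blue box 350 374 234 255
```

View pics/cases.png

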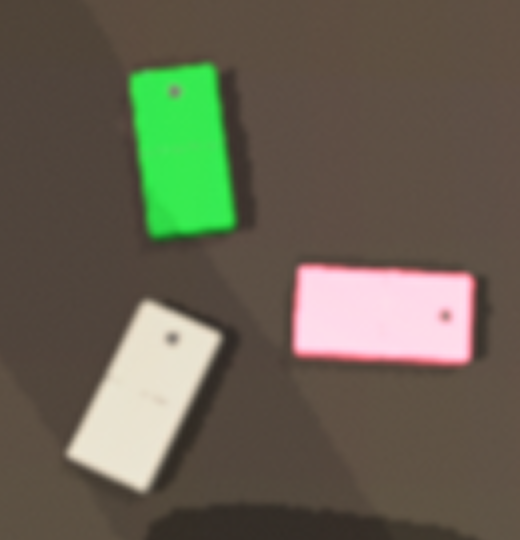

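View pics/docks.png

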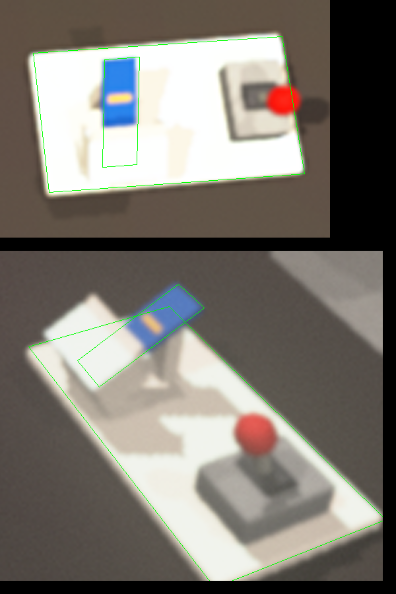

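The crop confirms the silver case at top-view pixel (216,210): a plain whitish-silver slab, with its green and pink twins beside it. The dock overlay fits: plate outlined, bed strip on the blue, ball about 4 px off the nominal off position. Next I compute the approach.

```bash
cat > go.py <<'E'
from h import *
def Tm(p,rpy): 
    T=np.eye(4);T[:3,:3]=R.from_euler("xyz",rpy).as_matrix();T[:3,3]=p;return T
def rows(T0,T1,N):
    L=np.linalg.inv(T0)@T1; w=R.from_matrix(L[:3,:3]).as_rotvec()/N
    S=sum(R.from_rotvec(w*k).as_matrix() for k in range(N)); v=np.linalg.solve(S,L[:3,3])
    return np.round(np.r_[v/.02,np.degrees(w)/6],3).tolist()
def now():
    s=observe(); return Tm(s["position"],s["tool_rot"])
def cradle(d): # world from cradle
    T=Tm([d[0],d[1],0],[0,0,d[2]]); return T@Tm([-.05,0,.03],[0,-np.pi/6,0])
DOCK=[.6313,-.1267,.0584]
E
python3 - <<'E'
from go import *
T=Tm([.512,.181,.12],[np.pi,0,2.687]); print(rows(now(),T,30))
E
```

```text
[-0.672, -0.411, 0.185, -0.0, 0.0, 0.015]
```

Request:
move_arm:
  plan:
    - [[-0.672,-0.411,0.185,0,0,0.015,1],[-0.672,-0.411,0.185,0,0,0.015,1],[-0.672,-0.411,0.185,0,0,0.015,1],[-0.672,-0.411,0.185,0,0,0.015,1],[-0.672,-0.411,0.185,0,0,0.015,1],[-0.672,-0.411,0.185,0,0,0.015,1],[-0.672,-0.411,0.185,0,0,0.015,1],[-0.672,-0.411,0.185,0,0,0.015,1],[-0.672,-0.411,0.185,0,0,0.015,1],[-0.672,-0.411,0.185,0,0,0.015,1]]

```text
clock: 1.35
position: [0.3389, 0.4429, 0.194]
tool_rot: [-3.142, -0.0, 2.717]
force: [-0.1, -0.2, 0.0]
grip_width: 0.0854
finger_force: 0.0
```

Request:
move_arm:
  plan:
    - [[-0.672,-0.411,0.185,0,0,0.015,1],[-0.672,-0.411,0.185,0,0,0.015,1],[-0.672,-0.411,0.185,0,0,0.015,1],[-0.672,-0.411,0.185,0,0,0.015,1],[-0.672,-0.411,0.185,0,0,0.015,1],[-0.672,-0.411,0.185,0,0,0.015,1],[-0.672,-0.411,0.185,0,0,0.015,1],[-0.672,-0.411,0.185,0,0,0.015,1],[-0.672,-0.411,0.185,0,0,0.015,1],[-0.672,-0.411,0.185,0,0,0.015,1]]

```text
clock: 2.35
position: [0.4266, 0.312, 0.157]
tool_rot: [3.142, 0.0, 2.701]
force: [0.3, -0.1, 0.1]
grip_width: 0.0857
finger_force: 0.0
```

Request:
move_arm:
  plan:
    - [[-0.672,-0.411,0.185,0,0,0.015,1],[-0.672,-0.411,0.185,0,0,0.015,1],[-0.672,-0.411,0.185,0,0,0.015,1],[-0.672,-0.411,0.185,0,0,0.015,1],[-0.672,-0.411,0.185,0,0,0.015,1],[-0.672,-0.411,0.185,0,0,0.015,1],[-0.672,-0.411,0.185,0,0,0.015,1],[-0.672,-0.411,0.185,0,0,0.015,1],[-0.672,-0.411,0.185,0,0,0.015,1],[-0.672,-0.411,0.185,0,0,0.015,1]]

```text
clock: 3.35
position: [0.5122, 0.1797, 0.12]
tool_rot: [3.142, 0.0, 2.685]
force: [-0.2, 0.3, 0.0]
grip_width: 0.0852
finger_force: 0.0
```

```bash
cat >> go.py <<'E'
def wcam(save=None):
    T=now(); f=grab_frame("wrist"); C=T@np.array(f["tool_from_camera"])
    if save: cv2.imwrite(save,cv2.cvtColor(f["color"],cv2.COLOR_RGB2BGR))
    return f["color"],[np.array(f["intrinsics"]),C[:3,:3],C[:3,3]],T
def fit(f,p0,s=(.01,.01,.1)):
    p0=np.array(p0);n=len(p0);sim=[p0]+[p0+np.eye(n)[i]*s[i] for i in range(n)]
    r=minimize(f,p0,method="Nelder-Mead",options=dict(initial_simplex=sim,xatol=1e-4,fatol=1e-5)); return r.x,r.fun
E
python3 - <<'E'
from go import *
im,c,T=wcam("pics/w1.png")
cb=box(-.05,.05,-.025,.025,0,.018)
uv=proj([[.494,.19,.018]],*c)[0].astype(int); print(uv,im[uv[1],uv[0]])
p=[.494,.1904,-.456]
a=im.astype(int); 
for th in(90,110,130):
    m=comp(a.min(2)>th,tuple(uv+[0,6])); print(th,m.sum(),fit(lambda p:-iou(m,place(cb,p),c),p,(.004,.004,.05)))
h=(proj(place(cb,p),*c)*1).astype(np.int32); o=cv2.cvtColor(im,cv2.COLOR_RGB2BGR); cv2.polylines(o,[cv2.convexHull(h)],True,(0,255,0),1); cv2.imwrite("pics/w1o.png",o)
E
```

```text
[256 177] [255 254 253]
90 88786 (array([ 0.41486985,  0.22567022, -0.20829422]), np.float64(-0.0934144930226149))
110 5974 (array([ 0.4928233 ,  0.19262313, -0.45345471]), np.float64(-0.9731117086286971))
130 5926 (array([ 0.49291715,  0.19275178, -0.45653268]), np.float64(-0.9672815197208676))
```

View pics/w1o.png

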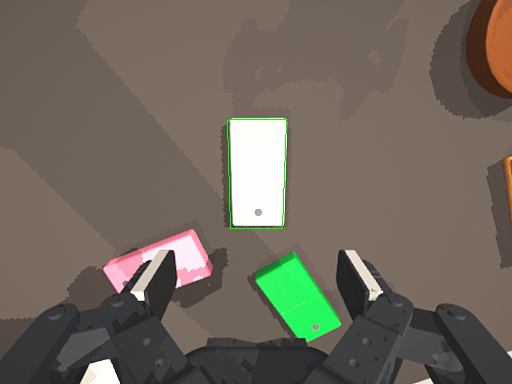

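Run:
```python
from go import *
im,c,T=wcam()
p=np.array([.4929,.1927,np.pi-.455]); Rz=R.from_euler("z",p[2]).as_matrix()
for uv in((193,231),(211,266),(104,268),(293,253),(257,278),(258,212)):
    q=onplane(uv,.018,*c)-[p[0],p[1],0]; print(uv,np.round(q@Rz*1e3,0))  # y here = -tool y
for off in(0,.01,.02):
    tgt=Tm(np.r_[p[:2],0]-off*Rz[:,0]+[0,0,.003],[np.pi,0,p[2]]); print(off,tgt[:3,3],rows(now(),tgt,10))
```

```text
(193, 231) [-56.  65.  18.]
(211, 266) [-95.  50.  18.]
(104, 268) [-97. 157.  18.]
(293, 253) [-80. -32.  18.]
(257, 278) [-109.    4.   18.]
(258, 212) [-37.   2.  18.]
0 [0.4929 0.1927 0.003 ] [0.12, 0.022, 0.584, -0.001, 0.0, -0.004]
0.01 [0.50188261 0.18830538 0.003     ] [0.07, 0.022, 0.584, -0.001, 0.0, -0.004]
0.02 [0.51086522 0.18391075 0.003     ] [0.02, 0.022, 0.584, -0.001, 0.0, -0.004]
```

Request:
move_arm:
  plan:
    - [[0.02,0.022,0.589,0,0,-0.004,1],[0.02,0.022,0.589,0,0,-0.004,1],[0.02,0.022,0.589,0,0,-0.004,1],[0.02,0.022,0.589,0,0,-0.004,1],[0.02,0.022,0.589,0,0,-0.004,1],[0.02,0.022,0.589,0,0,-0.004,1],[0.02,0.022,0.589,0,0,-0.004,1],[0.02,0.022,0.589,0,0,-0.004,1],[0.02,0.022,0.589,0,0,-0.004,1],[0.02,0.022,0.589,0,0,-0.004,1]]
  grip_force: 50

```text
clock: 4.45
position: [0.5098, 0.1866, 0.0015]
tool_rot: [-3.142, 0.0, 2.69]
force: [1.4, 0.3, -0.9]
grip_width: 0.0854
finger_force: 0.0
```

Request:
move_arm:
  plan:
    - [[0,0,0,0,0,0,-1],[0,0,0,0,0,0,-1],[0,0,0,0,0,0,-1],[0,0,0,0,0,0,-1],[0,0,0,0,0,0,-1],[0,0,0,0,0,0,-1],[0,0,0,0,0,0,-1],[0,0,0,0,0,0,-1],[0,0,0,0,0,0,-1],[0,0,0,0,0,0,-1]]
  grip_force: 50

```text
clock: 5.45
position: [0.5102, 0.1866, 0.0031]
tool_rot: [3.141, 0.001, 2.69]
force: [0.5, -0.2, 7.3]
grip_width: 0.0486
finger_force: 52.5
```

Request:
move_arm:
  plan:
    - [[0,0,-0.5,0,0,0,-1],[0,0,-0.5,0,0,0,-1],[0,0,-0.5,0,0,0,-1],[0,0,-0.5,0,0,0,-1],[0,0,-0.5,0,0,0,-1],[0,0,-0.5,0,0,0,-1],[0,0,-0.5,0,0,0,-1],[0,0,-0.5,0,0,0,-1],[0,0,-0.5,0,0,0,-1],[0,0,-0.5,0,0,0,-1]]

```text
clock: 6.45
position: [0.5098, 0.1866, 0.1033]
tool_rot: [-3.142, -0.0, 2.69]
force: [-0.0, 0.3, -1.7]
grip_width: 0.0487
finger_force: 52.1
```

```bash
cat >> go.py <<'E'
F=np.diag([-1.,1,-1,1]) # tool axes in cradle
def goal(d,xc,z,y=0,ox=.018,oz=.003): # TCP for case centre xc, underside z over bed
    C=cradle(d); G=F.copy(); G[:3,3]=[xc+ox,y,z+oz]; return C@G
E
python3 - <<'E'
from go import *
s=observe();print(s["grip_width"],s["finger_force"],s["position"])
G=goal(DOCK,.115,.04);print(G[:3,3],rows(now(),G,30))
E
```

```text
0.04872923871574228 52.06511199474335 [0.50979896 0.18655517 0.10333846]
[ 0.67490691 -0.12415046  0.13373909] [-0.386, -0.453, 0.036, -0.043, -0.163, -0.159]
```

Request:
move_arm:
  plan:
    - [[-0.386,-0.453,0.036,-0.043,-0.163,-0.159,-1],[-0.386,-0.453,0.036,-0.043,-0.163,-0.159,-1],[-0.386,-0.453,0.036,-0.043,-0.163,-0.159,-1],[-0.386,-0.453,0.036,-0.043,-0.163,-0.159,-1],[-0.386,-0.453,0.036,-0.043,-0.163,-0.159,-1],[-0.386,-0.453,0.036,-0.043,-0.163,-0.159,-1],[-0.386,-0.453,0.036,-0.043,-0.163,-0.159,-1],[-0.386,-0.453,0.036,-0.043,-0.163,-0.159,-1],[-0.386,-0.453,0.036,-0.043,-0.163,-0.159,-1],[-0.386,-0.453,0.036,-0.043,-0.163,-0.159,-1]]

```text
clock: 7.45
position: [0.5489, 0.0731, 0.0999]
tool_rot: [3.111, 0.175, 2.855]
force: [0.6, 0.1, -0.9]
grip_width: 0.0487
finger_force: 52.1
```

Request:
move_arm:
  plan:
    - [[-0.386,-0.453,0.036,-0.043,-0.163,-0.159,-1],[-0.386,-0.453,0.036,-0.043,-0.163,-0.159,-1],[-0.386,-0.453,0.036,-0.043,-0.163,-0.159,-1],[-0.386,-0.453,0.036,-0.043,-0.163,-0.159,-1],[-0.386,-0.453,0.036,-0.043,-0.163,-0.159,-1],[-0.386,-0.453,0.036,-0.043,-0.163,-0.159,-1],[-0.386,-0.453,0.036,-0.043,-0.163,-0.159,-1],[-0.386,-0.453,0.036,-0.043,-0.163,-0.159,-1],[-0.386,-0.453,0.036,-0.043,-0.163,-0.159,-1],[-0.386,-0.453,0.036,-0.043,-0.163,-0.159,-1]]

```text
clock: 8.45
position: [0.6053, -0.0314, 0.1093]
tool_rot: [3.109, 0.351, 3.022]
force: [0.4, 0.1, -1.2]
grip_width: 0.0489
finger_force: 52.1
```

Request:
move_arm:
  plan:
    - [[-0.386,-0.453,0.036,-0.043,-0.163,-0.159,-1],[-0.386,-0.453,0.036,-0.043,-0.163,-0.159,-1],[-0.386,-0.453,0.036,-0.043,-0.163,-0.159,-1],[-0.386,-0.453,0.036,-0.043,-0.163,-0.159,-1],[-0.386,-0.453,0.036,-0.043,-0.163,-0.159,-1],[-0.386,-0.453,0.036,-0.043,-0.163,-0.159,-1],[-0.386,-0.453,0.036,-0.043,-0.163,-0.159,-1],[-0.386,-0.453,0.036,-0.043,-0.163,-0.159,-1],[-0.386,-0.453,0.036,-0.043,-0.163,-0.159,-1],[-0.386,-0.453,0.036,-0.043,-0.163,-0.159,-1]]

```text
clock: 9.45
position: [0.6751, -0.125, 0.1331]
tool_rot: [3.141, 0.525, -3.081]
force: [-0.2, 0.5, -0.6]
grip_width: 0.0484
finger_force: 52.1
```

Run:
```python
from go import *
im,c,T=wcam("pics/w2.png"); np.savez("w2.npz",im=im,K=c[0],R=c[1],t=c[2],T=T)
o=cv2.cvtColor(im,cv2.COLOR_RGB2BGR)
C=cradle(DOCK); D=Tm([DOCK[0],DOCK[1],0],[0,0,DOCK[2]])
def dr(P,M,col): 
    P=np.asarray(P)@M[:3,:3].T+M[:3,3]; cv2.polylines(o,[proj(P,*c).round().astype(np.int32)],True,col,1)
dr([[0,-.0325,.025],[.03,-.0325,.025],[.03,.0325,.025],[0,.0325,.025]],C,(0,255,0))
dr([[.04,-.035,.029],[.04,.035,.029]],C,(0,255,0))
dr([[-.065,-.17,.012],[.065,-.17,.012],[.065,.06,.012],[-.065,.06,.012]],D,(0,0,255))
B=T.copy(); dr([[.068,-.025,-.015],[.068,.025,-.015],[-.032,.025,-.015],[-.032,-.025,-.015]],B,(255,0,255))
cv2.imwrite("pics/w2o.png",cv2.resize(o,(768,576),interpolation=cv2.INTER_NEAREST))
```

```text
(no output)
```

View pics/w2o.png

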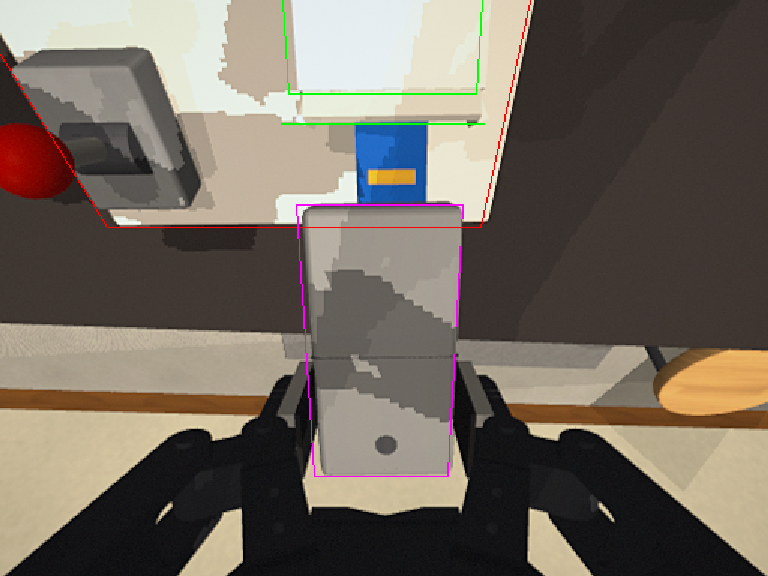

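The case sits in the hand as predicted: its near edges match the magenta box at (302–463, 205). The blue bed centre is at about (391,150) against the case centre at 382, so the dock's y and yaw need a small correction.

```bash
cat > fd.py <<'E'
from go import *
from scipy.optimize import least_squares
def edges(im):
    a=cv2.GaussianBlur(im,(3,3),0).astype(float); bl=(a[...,2]-a[...,0])
    out=[]
    for r in range(0,384):
        x=np.nonzero(bl[r]>60)[0]
        if 40<len(x)<70 and np.all(np.diff(x)==1) : 
            out.append((r,x[0]-.5,x[-1]+.5))
    return np.array(out)
if __name__=="__main__":
    z=np.load("w2.npz"); im=z["im"]; c=[z["K"],z["R"],z["t"]]
    e=edges(im); print(e[::8])
    g=im.max(2).astype(float)
    # plate right edge at rows, far edge at cols
    re=[]
    for r in range(15,140,8):
        s=g[r,325:365]; d=np.diff(cv2.GaussianBlur(s[None],(5,1),0)[0]); re.append((325.5+d.argmin(),r))
    fe=[]
    for x in list(range(180,195,4))+list(range(308,325,4)):
        s=g[130:165,x]; d=np.diff(cv2.GaussianBlur(s[None],(5,1),0)[0]); fe.append((x,130.5+d.argmin()))
    print(re[::4],fe)
    def line(A,B,pts):
        n=np.array([-(B-A)[1],(B-A)[0]])/np.linalg.norm(B-A); return (np.asarray(pts)-A)@n
    def res(d,split=False):
        C=cradle(d);D=Tm([d[0],d[1],0],[0,0,d[2]])
        P=lambda M,X:proj(np.array(X)@M[:3,:3].T+M[:3,3],*c)
        l=P(C,[[.04,-.015,0],[.09,-.015,0]]);r=P(C,[[.04,.015,0],[.09,.015,0]])
        q=P(D,[[.065,-.17,.012],[.065,.06,.012],[-.065,.06,.012]])
        v=[line(l[0],l[1],e[:,[1,0]]),line(r[0],r[1],e[:,[2,0]]),line(q[1],q[2],re),line(q[0],q[1],fe)]
        return v if split else np.concatenate([v[0]/len(e)**.5,v[1]/len(e)**.5,v[2]/len(re)**.5,v[3]/len(fe)**.5])
    s=least_squares(res,DOCK,loss="soft_l1"); print(s.x,[np.round((v.mean(),v.std()),2) for v in res(s.x,1)],[np.round((v.mean(),v.std()),2) for v in res(DOCK,1)])
    # position of case sides in tool frame at top-face plane (tool z=-.015)
    T=z["T"];Ti=np.linalg.inv(T)
    for uv in((302,230),(463,230),(313,400),(456,345)):
        u=np.array(uv)/1.5; dd=Ti[:3,:3]@(c[1]@np.linalg.solve(c[0],[u[0],u[1],1])); o=Ti[:3,:3]@c[2]+Ti[:3,3]; print(uv,np.round(1e3*(o+dd*(-.015-o[2])/dd[2]),1))
E
python3 fd.py
```

```text
[[ 82.  236.5 284.5]
 [ 90.  236.5 284.5]
 [ 98.  236.5 283.5]
 [106.  236.5 283.5]
 [125.  237.5 283.5]
 [133.  237.5 283.5]]
[(np.float64(352.5), 15), (np.float64(345.5), 47), (np.float64(339.5), 79), (np.float64(332.5), 111)] [(180, np.float64(148.5)), (184, np.float64(148.5)), (188, np.float64(148.5)), (192, np.float64(148.5)), (308, np.float64(147.5)), (312, np.float64(147.5)), (316, np.float64(147.5)), (320, np.float64(147.5)), (324, np.float64(146.5))]
[ 0.62786134 -0.12350214  0.07160735] [array([-0.76,  0.28]), array([0.16, 0.32]), array([-0.71,  0.31]), array([-0.07,  0.28])] [array([-5.9 ,  0.28]), array([-5.39,  0.32]), array([3.74, 0.33]), array([-2.87,  0.7 ])]
(302, 230) [ 60.3 -23.5 -15. ]
(463, 230) [ 60.2  25.9 -15. ]
(313, 400) [  0.7 -23.3 -15. ]
(456, 345) [ 21.7  25.8 -15. ]
```

```bash
sed -i 's/^DOCK=.*/DOCK=[.6279,-.1235,.0716]/' go.py
python3 - <<'E'
from go import *
G=goal(DOCK,.105,.006,-.0012);print(G[:3,3],rows(now(),G,10))
E
```

```text
[ 0.67987368 -0.12097539  0.09929423] [0.066, 0.029, 0.158, -0.006, 0.003, -0.01]
```

Run:
```python
from go import *
T=now();C=cradle(DOCK);Ti=np.linalg.inv(T)
for X in([.0,0,0],[.06,0,0],[.09,0,0],[.133,0,0],[.133,0,.043],[.123,-.0012,.009]): print(X,np.round(1e3*(Ti@C@np.r_[X,1])[:3],2))
z=np.load("w2.npz");print(T[:3,3],z["T"][:3,3]); c=[z["K"],z["R"],z["t"]]
for x in(.05,.07,.09): print(proj([(C@[x,y,0,1])[:3] for y in(-.015,0,.015)],*c).round(1).tolist())
```

```text
[0.0, 0, 0] [136.24   5.93  40.3 ]
[0.06, 0, 0] [76.24  6.54 40.47]
[0.09, 0, 0] [46.25  6.84 40.55]
[0.133, 0, 0] [ 3.25  7.27 40.68]
[0.133, 0, 0.043] [ 3.12  6.99 -2.32]
[0.123, -0.0012, 0.009] [13.21  5.91 31.66]
[ 0.67574584 -0.12712461  0.13330525] [ 0.67513931 -0.12495846  0.13313053]
[[235.9, 98.8], [260.0, 98.5], [284.1, 98.3]]
[[236.9, 131.7], [260.2, 131.5], [283.5, 131.2]]
[[237.9, 162.4], [260.4, 162.2], [282.9, 162.0]]
```

Request:
move_arm:
  plan:
    - [[0.11,0.048,0.26,-0.01,0.005,-0.017,-1],[0.11,0.048,0.26,-0.01,0.005,-0.017,-1],[0.11,0.048,0.26,-0.01,0.005,-0.017,-1],[0.11,0.048,0.26,-0.01,0.005,-0.017,-1],[0.11,0.048,0.26,-0.01,0.005,-0.017,-1],[0.11,0.048,0.26,-0.01,0.005,-0.017,-1],[0,0,0,0,0,0,-1],[0,0,0,0,0,0,-1],[0,0,0,0,0,0,-1],[0,0,0,0,0,0,-1]]

```text
clock: 10.5
position: [0.6787, -0.1179, 0.0996]
tool_rot: [3.14, 0.521, -3.07]
force: [-0.1, 0.1, -1.6]
grip_width: 0.0489
finger_force: 52.1
```

```bash
cat > st.py <<'E'
from go import *
import sys
T=now(); c=np.linalg.inv(cradle(DOCK))@T; s=observe()
print("cradle: xc %.1f y(case) %.1f z %.1f mm"%(1e3*c[0,3]-18,1e3*c[1,3]+1.2,1e3*c[2,3]-3),"rot err deg",np.round(np.degrees(R.from_matrix(F[:3,:3].T@c[:3,:3]).as_rotvec()),2),"force tool",np.round(T[:3,:3].T@s["force"],1),s["clock"],s["grip_width"])
E
python3 st.py
python3 - <<'E'
from go import *
im,c,T=wcam("pics/w3.png"); np.savez("w2.npz",im=im,K=c[0],R=c[1],t=c[2],T=T)
E
python3 st.py
python3 - <<'E'
import fd,numpy as np
from go import *
z=np.load("w2.npz");e=fd.edges(z["im"]);print(e[::3]);c=[z["K"],z["R"],z["t"]];C=cradle(DOCK)
for x in(.05,): print(proj([(C@[x,y,0,1])[:3] for y in(-.015,0,.015)],*c).round(1).tolist())
E
```

```text
cradle: xc 104.3 y(case) 3.2 z 6.8 mm rot err deg [-0.07  0.14 -0.  ] force tool [0.9 0.1 1.3] 10.5 0.04888652704779317
cradle: xc 104.3 y(case) 3.1 z 6.7 mm rot err deg [-0.07  0.14  0.  ] force tool [-0.1 -0.3  0.5] 10.55 0.048399355033705994
[[107.  221.5 276.5]
 [110.  221.5 277.5]
 [113.  221.5 277.5]
 [116.  221.5 277.5]
 [119.  221.5 277.5]
 [122.  221.5 276.5]
 [125.  221.5 276.5]
 [128.  222.5 276.5]
 [131.  222.5 276.5]]
[[220.9, 123.4], [249.1, 123.4], [277.2, 123.4]]
```

View pics/w3.png

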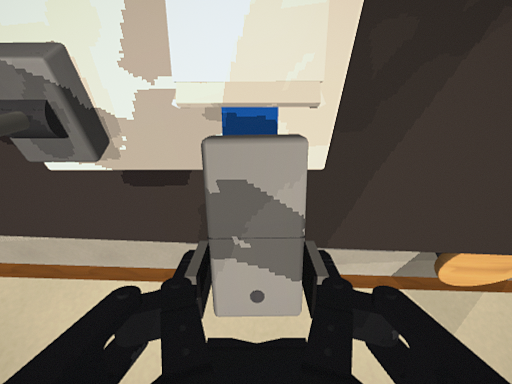

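In this picture the case centre (255,150) is about 6 px, or 3 mm, to the right of the bed centre (249,120). The settled pose readout gives the same offset, so I shift it across and lower it to just above the bed.

Request:
move_arm:
  plan:
    - [[0,-0.031,0.05,0,-0.005,0,-1],[0,-0.031,0.05,0,-0.005,0,-1],[0,-0.031,0.05,0,-0.005,0,-1],[0,-0.031,0.05,0,-0.005,0,-1],[0,-0.031,0.05,0,-0.005,0,-1],[0,0,0,0,0,0,-1],[0,0,0,0,0,0,-1],[0,0,0,0,0,0,-1],[0,0,0,0,0,0,-1],[0,0,0,0,0,0,-1]]

```text
clock: 11.55
position: [0.6813, -0.1207, 0.095]
tool_rot: [3.14, 0.523, -3.07]
force: [0.3, -0.4, -1.1]
grip_width: 0.0485
finger_force: 52.1
```

```bash
python3 st.py
```

```text
cradle: xc 104.1 y(case) 0.2 z 1.5 mm rot err deg [-0.08  0.01 -0.  ] force tool [ 0.3 -0.5  1.1] 11.55 0.04846968474749807
```

Request:
move_arm:
  plan:
    - [[0.12,-0.001,0.004,0,0,0,-1],[0.12,-0.001,0.004,0,0,0,-1],[0.12,-0.001,0.004,0,0,0,-1],[0.12,-0.001,0.004,0,0,0,-1],[0.12,-0.001,0.004,0,0,0,-1],[0.12,-0.001,0.004,0,0,0,-1],[0.12,-0.001,0.004,0,0,0,-1],[0.12,-0.001,0.004,0,0,0,-1],[0.12,-0.001,0.004,0,0,0,-1],[0,0,0,0,0,0,-1]]

```text
clock: 12.55
position: [0.6627, -0.1224, 0.0833]
tool_rot: [3.14, 0.523, -3.07]
force: [0.1, -0.5, -1.0]
grip_width: 0.0488
finger_force: 52.1
```

```bash
python3 st.py
```

```text
cradle: xc 82.1 y(case) -0.1 z 0.8 mm rot err deg [-0.08  0.03  0.01] force tool [ 0.5 -0.5  0.8] 12.55 0.04880718955518381
```

Request:
move_arm:
  plan:
    - [[0.1,0,0,0,0,0,-1],[0.1,0,0,0,0,0,-1],[0.1,0,0,0,0,0,-1],[0.1,0,0,0,0,0,-1],[0.1,0,0,0,0,0,-1],[0.1,0,0,0,0,0,-1],[0.1,0,0,0,0,0,-1],[0.1,0,0,0,0,0,-1],[0,0,0,0,0,0,-1],[0,0,0,0,0,0,-1]]

```text
clock: 13.55
position: [0.6491, -0.1233, 0.0754]
tool_rot: [3.14, 0.523, -3.07]
force: [0.6, -0.6, -2.6]
grip_width: 0.0487
finger_force: 52.0
```

```bash
python3 st.py
```

```text
cradle: xc 66.3 y(case) -0.1 z 0.8 mm rot err deg [-0.08  0.02  0.01] force tool [ 0.8 -0.6  2.5] 13.55 0.04871651828536468
```

Request:
move_arm:
  plan:
    - [[0.1,0,0,0,0,0,-1],[0.1,0,0,0,0,0,-1],[0.1,0,0,0,0,0,-1],[0.1,0,0,0,0,0,-1],[0.1,0,0,0,0,0,-1],[0.1,0,0,0,0,0,-1],[0.1,0,0,0,0,0,-1],[0.1,0,0,0,0,0,-1],[0.05,0,0,0,0,0,-1],[0.05,0,0,0,0,0,-1]]

```text
clock: 14.55
position: [0.6357, -0.1242, 0.0679]
tool_rot: [3.141, 0.527, -3.069]
force: [16.7, 0.7, 1.3]
grip_width: 0.0487
finger_force: 52.4
```

```bash
python3 st.py
```

```text
cradle: xc 50.9 y(case) -0.1 z 1.0 mm rot err deg [-0.06 -0.2  -0.03] force tool [-15.1  -0.5   7.2] 14.55 0.048662962229886655
```

Request:
move_arm:
  plan:
    - [[0.05,0,0,0,0,0,-1],[0.05,0,0,0,0,0,-1],[0,0,0,0,0,0,-1],[0,0,0,0,0,0,-1],[0,0,0,0,0,0,-1],[0,0,0,0,0,0,-1],[0,0,0,0,0,0,-1],[0,0,0,0,0,0,-1],[0,0,0,0,0,0,-1],[0,0,0,0,0,0,-1]]

```text
clock: 15.55
position: [0.6355, -0.1243, 0.068]
tool_rot: [3.141, 0.53, -3.069]
force: [22.4, 0.7, 3.4]
grip_width: 0.0488
finger_force: 53.0
```

```bash
python3 st.py
python3 - <<'E'
from go import *
im,c,T=wcam("pics/w4.png")
e=cv2.resize(im[60:300,140:372],None,fx=2.4,fy=2.4,interpolation=cv2.INTER_CUBIC); cv2.imwrite("pics/w4c.png",cv2.cvtColor(e,cv2.COLOR_RGB2BGR))
E
```

```text
cradle: xc 50.9 y(case) -0.1 z 1.2 mm rot err deg [-0.05 -0.35 -0.05] force tool [-21.1  -0.9   8.4] 15.55 0.048828510156532834
```

View pics/w4c.png

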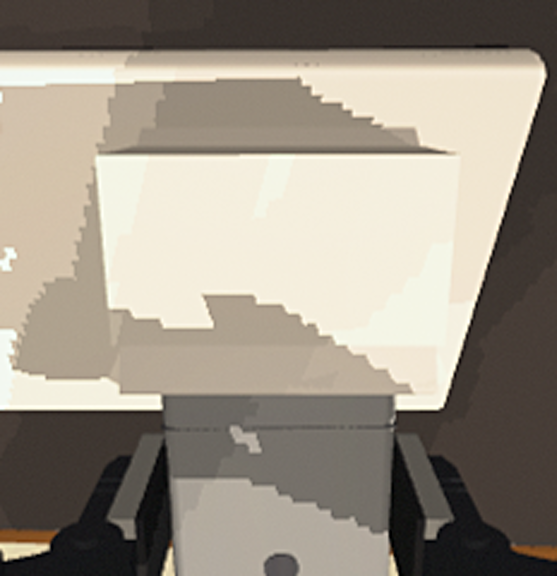

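More force doesn't move it: it stays at xc 50.9 mm with 21 N along the slope. The picture shows the case's mid seam (280,428) just clear of the lip edge (280,393). It is against the stop, so I ease the push, open and back off.

Request:
move_arm:
  plan:
    - [[-0.075,0,0,0,0,0,-1],[-0.075,0,0,0,0,0,-1],[0,0,0,0,0,0,-1],[0,0,0,0,0,0,1],[0,0,0,0,0,0,1],[0,0,0,0,0,0,1],[0,0,0,0,0,0,1],[0,0,0,0,0,0,1],[0,0,0,0,0,0,1],[0,0,0,0,0,0,1]]

```text
clock: 16.6
position: [0.6345, -0.1242, 0.067]
tool_rot: [3.14, 0.523, -3.07]
force: [0.3, -0.0, 0.3]
grip_width: 0.0852
finger_force: 0.0
```

Request:
move_arm:
  plan:
    - [[0,0,-0.1,0,0,0,1],[0,0,-0.2,0,0,0,1],[0,0,-0.3,0,0,0,1],[0,0,-0.5,0,0,0,1],[0,0,-0.7,0,0,0,1],[0,0,-0.7,0,0,0,1],[0,0,-0.7,0,0,0,1],[0,0,-0.7,0,0,0,1],[0,0,-0.5,0,0,0,1],[0,0,0,0,0,0,1]]

```text
clock: 17.6
position: [0.5905, -0.1279, 0.1447]
tool_rot: [3.142, 0.525, -3.07]
force: [-0.7, 0.1, -0.0]
grip_width: 0.0854
finger_force: 0.0
```

```bash
python3 st.py
python3 - <<'E'
from go import *
im,c,T=wcam("pics/w5.png"); np.savez("w5.npz",im=im,K=c[0],R=c[1],t=c[2],T=T)
it,*ct=cam("top"); si,*cs=cam("side")
o=cv2.cvtColor(im,cv2.COLOR_RGB2BGR);C=cradle(DOCK)
P=np.array([[.04,-.025,.018],[.1,-.025,.018],[.1,.025,.018],[.04,.025,.018]])@C[:3,:3].T+C[:3,3]
cv2.polylines(o,[proj(P,*c).round().astype(np.int32)],True,(0,255,0),1)
a=cv2.resize(cv2.cvtColor(si,cv2.COLOR_RGB2BGR)[220:350,300:450],None,fx=2.5,fy=2.5)
v=np.zeros((384,800,3),np.uint8); v[:,:425]=o[:,:425]; v[:325,425:]=a; cv2.imwrite("pics/v5.png",v)
D=Tm([DOCK[0],DOCK[1],0],[0,0,DOCK[2]])
def ball(th): return (D@[.05*np.sin(th-.5),-.13,.034+.05*np.cos(th-.5),1])[:3]
for n,i,cc in(("top",it,ct),("side",si,cs)):
    q=i.astype(int);red=(q[...,0]>120)&(q[...,1]<.5*q[...,0])&(q[...,2]<.5*q[...,0]);red[:,:330]=0;red[300 if n=="side" else 200:]=0
    ys,xs=np.nonzero(red);print(n,len(xs),xs.mean(),ys.mean(),[(th,proj([ball(th)],*cc)[0].round(1).tolist()) for th in(-.1,0,.1,.2,1)])
E
```

```text
cradle: xc 50.1 y(case) -0.5 z 90.1 mm rot err deg [-0.01 -0.08 -0.01] force tool [ 0.6  0.2 -0.3] 17.6 0.08535564493037986
top 111 417.2072072072072 142.1081081081081 [(-0.1, [415.5, 149.3]), (0, [415.7, 147.1]), (0.1, [415.7, 144.9]), (0.2, [415.7, 142.6]), (1, [412.1, 126.6])]
side 143 396.34265734265733 288.7972027972028 [(-0.1, [388.5, 292.5]), (0, [390.9, 290.6]), (0.1, [393.5, 288.8]), (0.2, [396.0, 287.1]), (1, [414.8, 282.0])]
```

View pics/v5.png

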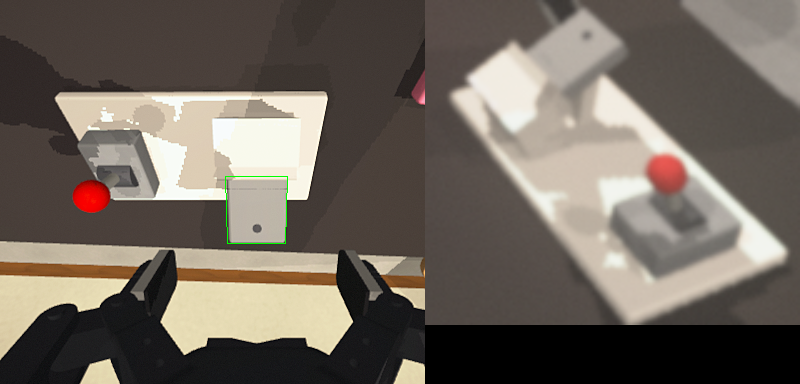

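The overlay confirms the case is home: its outline, with far edge at row 243, matches the seat, and it stays there after release. The lever ball at (91,196) fits a lever angle of 0.1–0.2, still off. Next I bring the shut fingers behind the lever.

Run:
```python
from go import *
D=Tm([DOCK[0],DOCK[1],0],[0,0,DOCK[2]])
def G(x,z): return D@np.array([[-1,0,0,x],[0,1,0,-.13],[0,0,-1,z],[0,0,0,1.]])
print(G(-.075,.125)[:3,3],rows(now(),G(-.075,.125),20)); print(rows(G(-.075,.125),G(-.075,.062),10))
```

```text
[ 0.56239221 -0.25853233  0.125     ] [0.104, -0.321, 0.018, 0.001, 0.25, 0.0]
[-0.0, 0.0, 0.315, 0.0, 0.0, 0.0]
```

Request:
move_arm:
  plan:
    - [[0.104,-0.321,0.018,0,0.25,0,-1],[0.104,-0.321,0.018,0,0.25,0,-1],[0.104,-0.321,0.018,0,0.25,0,-1],[0.104,-0.321,0.018,0,0.25,0,-1],[0.104,-0.321,0.018,0,0.25,0,-1],[0.104,-0.321,0.018,0,0.25,0,-1],[0.104,-0.321,0.018,0,0.25,0,-1],[0.104,-0.321,0.018,0,0.25,0,-1],[0.104,-0.321,0.018,0,0.25,0,-1],[0.104,-0.321,0.018,0,0.25,0,-1]]

```text
clock: 18.75
position: [0.5777, -0.1932, 0.1309]
tool_rot: [3.14, 0.26, -3.07]
force: [-0.2, -0.6, -0.2]
grip_width: 0.0003
finger_force: 0.0
```

Request:
move_arm:
  plan:
    - [[0.104,-0.321,0.018,0,0.25,0,-1],[0.104,-0.321,0.018,0,0.25,0,-1],[0.104,-0.321,0.018,0,0.25,0,-1],[0.104,-0.321,0.018,0,0.25,0,-1],[0.104,-0.321,0.018,0,0.25,0,-1],[0.104,-0.321,0.018,0,0.25,0,-1],[0.104,-0.321,0.018,0,0.25,0,-1],[0.104,-0.321,0.018,0,0.25,0,-1],[0.104,-0.321,0.018,0,0.25,0,-1],[0.104,-0.321,0.018,0,0.25,0,-1]]

```text
clock: 19.75
position: [0.5623, -0.2588, 0.1242]
tool_rot: [3.141, -0.002, -3.07]
force: [-0.2, -0.1, 0.7]
grip_width: 0.0001
finger_force: 0.0
```

Request:
move_arm:
  plan:
    - [[0,0,0,0,0,0,-1],[0,0,0,0,0,0,-1],[0,0,0.4,0,0,0,-1],[0,0,0.4,0,0,0,-1],[0,0,0.5,0,0,0,-1],[0,0,0.5,0,0,0,-1],[0,0,0.5,0,0,0,-1],[0,0,0.5,0,0,0,-1],[0,0,0.35,0,0,0,-1],[0,0,0,0,0,0,-1]]

```text
clock: 20.75
position: [0.5619, -0.258, 0.061]
tool_rot: [3.14, -0.001, -3.069]
force: [0.1, -0.2, 0.4]
grip_width: -0.0001
finger_force: 0.0
```

```bash
cat > sw.py <<'E'
from go import *
D=Tm([DOCK[0],DOCK[1],0],[0,0,DOCK[2]]);c=np.linalg.inv(D)@now();s=observe()
print("dock mm",np.round(1e3*c[:3,3],1),"yaw err",round(np.degrees(np.arctan2(c[0,1],c[1,1])),2),"F",np.round(s["force"],1),s["clock"])
E
python3 sw.py
```

```text
dock mm [ -75.5 -129.4   61. ] yaw err -0.05 F [ 0.1 -0.2  0.4] 20.75
```

Request:
move_arm:
  plan:
    - [[-0.35,0,0,0,0,0,-1],[-0.35,0,0,0,0,0,-1],[-0.35,0,0,0,0,0,-1],[-0.35,0,0,0,0,0,-1],[-0.35,0,0,0,0,0,-1],[-0.35,0,0,0,0,0,-1],[-0.35,0,0,0,0,0,-1],[-0.35,0,0,0,0,0,-1],[-0.25,0,0,0,0,0,-1],[-0.25,0,0,0,0,0,-1]]

```text
clock: 21.75
position: [0.6286, -0.2533, 0.062]
tool_rot: [3.14, -0.0, -3.069]
force: [-0.9, -0.5, 0.8]
grip_width: 0.0001
finger_force: 0.7
```

```bash
python3 sw.py
```

```text
dock mm [  -8.6 -129.6   62. ] yaw err -0.04 F [-0.9 -0.5  0.8] 21.75
```

Contact at about 1 N so far. I keep pushing gently until it meets the end stop.

Request:
move_arm:
  plan:
    - [[-0.1,0,0,0,0,0,-1],[-0.1,0,0,0,0,0,-1],[-0.1,0,0,0,0,0,-1],[-0.1,0,0,0,0,0,-1],[-0.1,0,0,0,0,0,-1],[0,0,0,0,0,0,-1],[0,0,0,0,0,0,-1],[0,0,0,0,0,0,-1],[0,0,0,0,0,0,-1],[0,0,0,0,0,0,-1]]

```text
clock: 22.75
position: [0.6382, -0.2527, 0.0621]
tool_rot: [3.14, 0.0, -3.069]
force: [0.1, -1.1, -0.2]
grip_width: 0.0002
finger_force: 0.0
```

```bash
python3 sw.py
```

```text
dock mm [   1.  -129.6   62.1] yaw err -0.04 F [ 0.1 -1.1 -0.2] 22.75
```

Request:
move_arm:
  plan:
    - [[-0.1,0,0,0,0,0,-1],[-0.1,0,0,0,0,0,-1],[-0.1,0,0,0,0,0,-1],[-0.1,0,0,0,0,0,-1],[0,0,0,0,0,0,-1],[0,0,0,0,0,0,-1],[0,0,0,0,0,0,-1],[0,0,0,0,0,0,-1],[0,0,0,0,0,0,-1],[0,0,0,0,0,0,-1]]

```text
clock: 23.75
position: [0.6413, -0.2528, 0.0614]
tool_rot: [3.141, -0.011, -3.07]
force: [-38.0, 1.5, 21.5]
grip_width: -0.0
finger_force: 20.0
```

```bash
python3 sw.py
python3 - <<'E'
from go import *
im,c,T=wcam(); si,*cs=cam("side"); 
b=lambda i:cv2.cvtColor(i,cv2.COLOR_RGB2BGR)
v=np.zeros((384,800,3),np.uint8); v[:,:400]=b(im)[:,56:456]; v[:325,425:]=cv2.resize(b(si)[220:350,300:450],None,fx=2.5,fy=2.5); cv2.imwrite("pics/v6.png",v)
E
```

```text
dock mm [   4.2 -130.    61.4] yaw err 0.0 F [-38.    1.5  21.5] 23.75
```

View pics/v6.png

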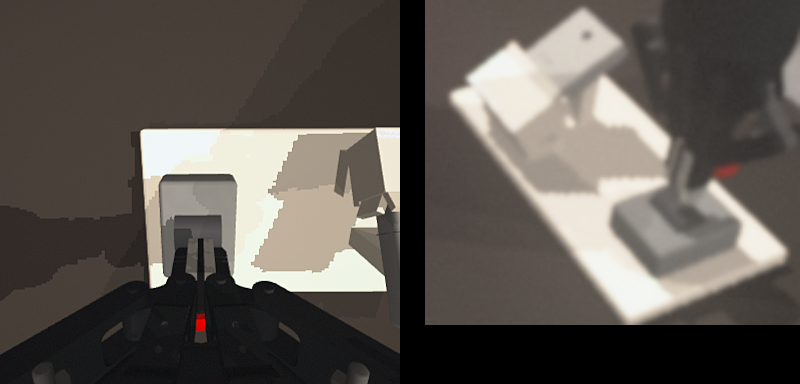

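The push force jumped to 38 N, so the lever is at its end stop; the ball shows beyond the fingers at (727,172). I back off and lift clear.

Request:
move_arm:
  plan:
    - [[0.3,0,0,0,0,0,-1],[0.4,0,0,0,0,0,-1],[0.5,0,0,0,0,0,-1],[0.5,0,0,0,0,0,-1],[0.5,0,0,0,0,0,-1],[0.5,0,-0.3,0,0,0,-1],[0.5,0,-0.6,0,0,0,-1],[0.5,0,-0.8,0,0,0,-1],[0.5,0,-0.8,0,0,0,-1],[0.5,0,-0.8,0,0,0,-1]]

```text
clock: 24.85
position: [0.5518, -0.2591, 0.1301]
tool_rot: [3.141, 0.001, -3.069]
force: [-0.6, -0.3, 0.2]
grip_width: 0.0001
finger_force: 0.0
```

Request:
move_arm:
  plan:
    - [[0.5,0,-0.5,0,0,0,-1],[0.5,0,-0.5,0,0,0,-1],[0.5,0,-0.5,0,0,0,-1],[0.5,0,-0.5,0,0,0,-1],[0,0,0,0,0,0,-1],[0,0,0,0,0,0,-1],[0,0,0,0,0,0,-1],[0,0,0,0,0,0,-1],[0,0,0,0,0,0,-1],[0,0,0,0,0,0,-1]]

```text
clock: 25.85
position: [0.5126, -0.2617, 0.1679]
tool_rot: [3.14, -0.0, -3.069]
force: [0.1, -0.7, 0.3]
grip_width: 0.0001
finger_force: 0.0
```

Run:
```python
from go import *
s=observe();print(s["position"],s["force"],s["clock"])
it,*ct=cam("top"); si,*cs=cam("side"); im,c,T=wcam()
D=Tm([DOCK[0],DOCK[1],0],[0,0,DOCK[2]])
def ball(th): return (D@[.05*np.sin(th-.5),-.13,.034+.05*np.cos(th-.5),1])[:3]
for n,i,cc in(("top",it,ct),("side",si,cs),("wrist",im,c)):
    q=i.astype(int);red=(q[...,0]>120)&(q[...,1]<.5*q[...,0])&(q[...,2]<.5*q[...,0])
    if n!="wrist": red[:,:330]=0
    red[300 if n=="side" else 200:]=0
    ys,xs=np.nonzero(red);print(n,len(xs),xs.mean(),ys.mean(),[(th,proj([ball(th)],*cc)[0].round(1).tolist()) for th in(.8,.9,1,1.1,1.2)])
C=cradle(DOCK);P=np.array([[.04,-.025,.018],[.1,-.025,.018],[.1,.025,.018],[.04,.025,.018]])@C[:3,:3].T+C[:3,3]
b=cv2.cvtColor(it,cv2.COLOR_RGB2BGR); o=cv2.resize(b,None,fx=4,fy=4);cv2.polylines(o,[(proj(P,*ct)*4+2).astype(np.int32)],True,(0,255,0),1)
v=np.zeros((400,800,3),np.uint8); v[:,:420]=cv2.resize(o[420:800,1300:1700],(420,400)); v[:325,425:]=cv2.resize(cv2.cvtColor(si,cv2.COLOR_RGB2BGR)[220:350,300:450],None,fx=2.5,fy=2.5); cv2.imwrite("pics/v7.png",v)
```

```text
[ 0.51257269 -0.26174303  0.16785667] [ 0.09730549 -0.68102102  0.2725194 ] 25.85
top 104 413.8269230769231 125.02884615384616 [(0.8, [413.5, 129.9]), (0.9, [412.8, 128.2]), (1, [412.1, 126.6]), (1.1, [411.3, 125.2]), (1.2, [410.5, 124.0])]
side 178 417.2865168539326 281.5561797752809 [(0.8, [410.8, 281.9]), (0.9, [412.8, 281.8]), (1, [414.8, 282.0]), (1.1, [416.5, 282.4]), (1.2, [418.0, 283.1])]
wrist 0 nan nan [(0.8, [253.9, 333.1]), (0.9, [253.9, 335.4]), (1, [254.0, 337.2]), (1.1, [254.0, 338.5]), (1.2, [254.0, 339.2])]<stdin>:10: RuntimeWarning: Mean of empty slice.
  ret = ret.dtype.type(ret / rcount)
```

View pics/v7.png

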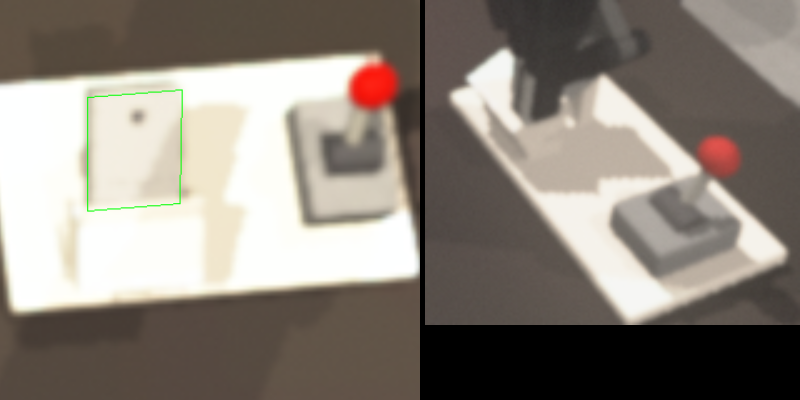

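The top crop shows the case still in its seat, matching the overlay to about 1 px. The ball at (373,86) has swung to the +x end and fits an angle of at least 1.0. I hand the job in.

```bash
python3 -c "
from workcell import *
print(job_done())"
```

```text
the job is handed in; nothing more can be done
None
```

The silver case is fully home in the dock's slot and released, the red lever was then pushed to its on stop, and the job was handed in at about 26 s with nothing else touched; the hand-in returned no verdict.

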